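# Hold a caddy's handle board against a sprung stop

### The arm

A 7-joint arm with a two-finger parallel gripper is mounted at the origin on a cart in front of the work surface, level with it; the furniture and walls round the work are solid. World frame = base frame: x ahead of the robot, y to its left, z up, the work surface at z = 0. Lengths are in m, angles in rad, forces in N, time in s.
With the tool pointing down it reaches from about 0.425 to 0.875 m from the base axis. Payload 4.7 kg.
Tool frame: the origin (TCP) lies midway between the tips of the shut fingers; the grasp point (between the pads) lies 19 mm behind it; z points along the fingers, y is the direction in which the jaws open and shut (so a half turn about z gives the same grasp; the last joint's range is limited). The gripper opens to 87 mm and grips with 3 to 60 N. Pads are 19 mm wide; open, the fingers measure 117 mm over their backs; the gripper's body (75 mm by 190 mm) begins 51 mm behind the grasp point.
Start: joints at [-1.234, 0.321, -0.07, 1.45, 0.023, 1.371, -0.057], TCP at [0.206, 0.616, 0.184] pointing down, gripper open.
Joint ranges: [-2.86, 2.86], [-0.3, 2.09], [-1.38, 1.24], [0.06, 2.45], [-1.56, 4.7], [0.09, 2.05], [-2.69, 2.69]. Speed limits (rad/s): [2.57, 2.57, 3.14, 3.14, 3.14, 3.14, 3.14].

### API

Orientations are given as a rotation vector (axis times angle).
In Python, from bench import ctrl, optics gives the robot as it stands. The module is installed in compiled form; this text tells all that it offers.
- The arm moves only by the tool step_arm, never from a script. Its argument "deltas" is a list of rows, each a list of 7 numbers: the turn, a rotation vector about the tool's x, y, z in degrees, then the shift along the tool's x, y, z in mm, then the finger opening in mm, from 0 to 87. A call has exactly 8 rows; each row is the pose to reach, as a shift and turn from the pose commanded when the call began, along the tool's axes at that moment; what a row does not reach only later rows make up. A row lasts 1/8 s, in which the tool goes at most 62.5 mm and 10.7 degrees, less where a joint would pass 70% of its speed; a pose out of reach is approached as far as the arm can. A call with a gripper value outside its range is refused whole. The fingers move at their own pace and stop on an object; "newtons" is the grip in N (left out, the last holds). Time passes only in rows, so rows that repeat a pose let the fingers close, or fill a call up. It gives the time, the measured TCP pose, the force and the opening at its end, in the units of the state.
- ctrl.get_state(): the state, without advancing time (a new reading comes with each control period).
- optics.get_image(name): name is "scene" or "top" or "wrist"; returns the picture (480x640x3 uint8, red, green, blue); there is no depth.
- optics.get_calibration(name): a dict with "K" (3x3 intrinsics, pixels), "k1" (the pictures are not rectified: a ray, as slopes to the right and down, at radius r is drawn at 1 + k1 r^2 times it, then the intrinsics apply), "R" (3x3) and "t" (3): a world point X has camera coordinates R X + t. Camera axes: x right, y down, z forward; pixel columns grow to the right and rows downward; lengths in m; the calibration is good to about 2 mm. A picture is of the moment at which its call begins: read the wrist's pose just before it. get_calibration takes no time and is no camera call; for the wrist camera it gives the pose at the moment of the call.
- ctrl.close_job(): hands the job in, once; it reports no verdict.
The state is a dict: "time": time; "joint_positions": joint angles; "qd": joint speeds; "joint_torque": joint torques, N m; "position": TCP position; "tool_rot": TCP orientation; "ft_force": force on the tool from outside, world axes, zero at the start; "torque": the same for the moment, N m; "grip_width": opening from 0.0 (shut) to 1.0 (fully open).
Only numpy, scipy, OpenCV 4.12 (cv2) and the standard library are available. Lean on these libraries where they do the work, as an engineer would, in place of code of your own. Each camera call takes 0.05 s, during which the arm holds its last target.

### The job

A spice caddy is half built: take the loose handle board out of its grooved stand, lower it upright between the caddy's walls so that it stands on or just above the caddy's floor, and push it squarely against the cork face of the sprung stop until the red pointer is in the green band (a steady push of about 11 N, at all times well under 20 N). Finish while still holding the board there, steadily and without letting go, so that someone else can screw it in. Leave the spice jar, the salt shaker and the olive jar that stand beside the work where they are.

Things in the scene. Friction and masses are not known exactly. Their poses are not given: they have to be found in the camera images.
- divider: Loose board of light wood, ~0.15 kg, 144 mm wide (its y), 12 thick (its x), 55 high; a middle tab 60 wide, 12 thick rises to 100 mm. Grip the tab from above across its thickness, firmly (40 N or more), fingertips at least 60 mm above the board's lower edge. Origin: centre of the lower edge, z up; both faces alike. Starts upright in the stand, lower edge 8 mm above the worktop.
- board_stand: Fixed plywood stand, base 80 (x) x 130 (y) x 8 mm, with two pairs of blocks 31 mm high that form a 15 mm wide groove along its y axis, in which the board stands. Origin: centre of its underside.
- caddy: Half-built caddy, open tray of darker wood, fixed. 170 (x) x 176 mm (y), walls 10 thick, 50 high, floor 8 thick; 156 mm between the side walls, so the board (thickness along x) has 6 mm at each side. Origin: centre of underside; x points from the open half to the sprung stop at the +x wall, z up. 113 mm from the -x wall's inner face (x = -75 mm) to the cork face (x = +38 mm).
- stop (a joint): How far the sprung stop is pushed in, in m along the caddy's +x: 0 at rest, end of travel 0.022. Spring of 1000 N/m: 1 mm of travel is 1 N. A red pointer rides with it over a scale on the grey saddle; its tip is in the scale's 8 mm long green band from 7 to 15 mm (7 to 15 N), in the middle at 11 mm. The caddy and saddle do not give.
- stop_face (a point): Centre of the stop's cork face at rest (fixed in the caddy, does not move with the spring): caddy x = 38 mm, y = 0, 32 mm above the worktop. The plate is 85 mm wide, 14 to 50 mm above the worktop; pointer and saddle behind it reach 60 mm. The face looks along the caddy's -x.
- nutmeg_jar: Bystander: spice jar with green label and dark lid, 44 mm across, 105 mm high. Origin: centre of its underside.
- salt_shaker: Bystander: glass salt shaker with metal cap, 44 mm across, 90 mm high. Origin: centre of its underside.
- olive_jar: Bystander: glass jar with pale lid and green label, 63 mm across, 110 mm high. Origin: centre of its underside.
Not all that is in view belongs to the job. Of the things shaped like the divider, the wood one is meant.

How it is judged:
By the outcome, as a careful person would: the job done as asked, in the order asked, and still so for the second after the job is handed in, while the arm keeps its last pose, push and grip.
It also fails if it takes over 45 s, if anything falls off the work surface, if the arm or the gripper's body presses on something with over 40 N, if the wrist force passes 120 N, or if a joint passes its speed limit or range.

## Working session

There is one attempt and no reset: what is moved stays moved. The work goes in short steps, Python scripts to look and compute and a tool call to move; the robot and the scene stay as the last step left them, time stands still between calls to the robot, and variables do not carry over. Pictures are saved under pics/ and viewed, and the job is handed in when it is done.

Besides the shell and the picture viewer there is one more tool, called after "Emit:" as name(argument=value, ...) on one line, values as JSON. step_arm: Moves the arm, as the interface text tells. Its arguments: {"type":"object","properties":{"deltas":{"type":"array"},"newtons":{"type":"number"}},"required":["deltas"]}

```bash
ls; mkdir -p pics; python3 - <<'E'
from bench import ctrl, optics
import cv2,numpy as np
print(ctrl.get_state())
for n in ("scene","top"):
    im=optics.get_image(n); cv2.imwrite(f"pics/{n}0.png",im[:,:,::-1])
    print(n,optics.get_calibration(n))
E
```

```text
pics
{'time': 0.0, 'joint_positions': array([-1.23393632,  0.32181828, -0.07006101,  1.45165479,  0.02260254,
        1.37079307, -0.05689812]), 'qd': array([ 0.00014648, -0.00013211,  0.00156032, -0.00070238, -0.00018667,
       -0.00066946, -0.00048195]), 'joint_torque': array([ 6.22322859e-04, -4.91285205e+01, -4.03271439e-01, -3.12521839e+01,
       -6.38020132e-02,  4.38769755e-02,  1.85271902e-04]), 'position': array([0.20604129, 0.6158307 , 0.18327461]), 'tool_rot': array([-5.04745109e-01, -3.10057922e+00,  2.94773650e-03]), 'ft_force': array([-0.05684686,  0.15440302, -0.38567227]), 'torque': array([ 0.05294055,  0.02891477, -0.01562251]), 'grip_width': 1.0001012677208263}
scene {'K': array([[604.6274662 ,   0.        , 323.49778628],
       [  0.        , 604.6274662 , 251.90562952],
       [  0.        ,   0.        ,   1.        ]]), 'k1': -0.011403729417084327, 'R': array([[ 0.45583842, -0.89004088,  0.00621013],
       [-0.37047893, -0.19607724, -0.90790918],
       [ 0.80929395,  0.41155916, -0.41912093]]), 't': array([-0.08813153,  0.28311409,  1.21365185])}
top {'K': array([[475.30523604,   0.        , 321.50671896],
       [  0.        , 475.30523604, 242.27850192],
       [  0.        ,   0.        ,   1.        ]]), 'k1': -0.07571790888712643, 'R': array([[ 0.01035892, -0.99991196,  0.00829188],
       [-0.99639457, -0.01102007, -0.08412151],
       [ 0.08420548, -0.00739058, -0.996421  ]]), 't': array([0.15154391, 0.51560018, 1.092777  ])}
```

View pics/scene0.png

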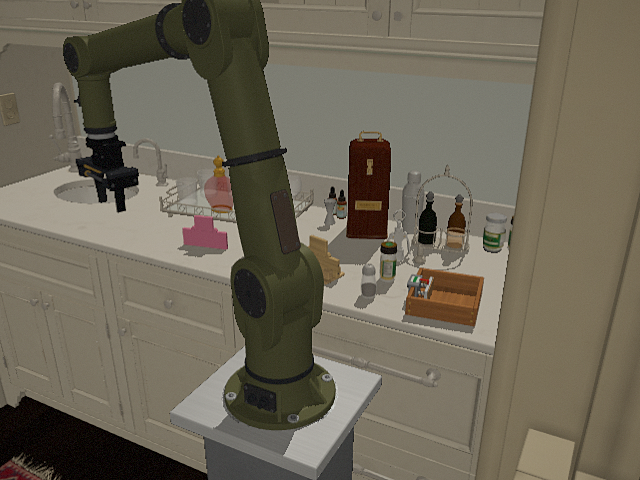

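View pics/top0.png

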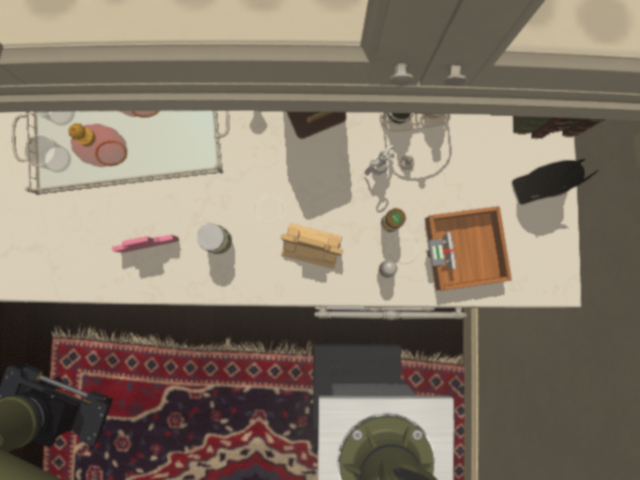

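The pieces shaped like the divider are the pink board at top (145,243) / scene (205,233), and the light-wood board in the plywood stand at top (313,240) / scene (322,258). The wood one is meant. I'll check it in close crops.

```bash
python3 - <<'E'
import cv2
t=cv2.imread("pics/top0.png"); s=cv2.imread("pics/scene0.png")
cv2.imwrite("pics/c1.png",cv2.resize(t[210:280,270:360],None,fx=8,fy=8,interpolation=cv2.INTER_CUBIC))
cv2.imwrite("pics/c2.png",cv2.resize(t[195:300,370:520],None,fx=5,fy=5,interpolation=cv2.INTER_CUBIC))
cv2.imwrite("pics/c3.png",cv2.resize(s[220:330,290:500],None,fx=3.8,fy=3.8,interpolation=cv2.INTER_CUBIC))
E
```

```text
(no output)
```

View pics/c1.png

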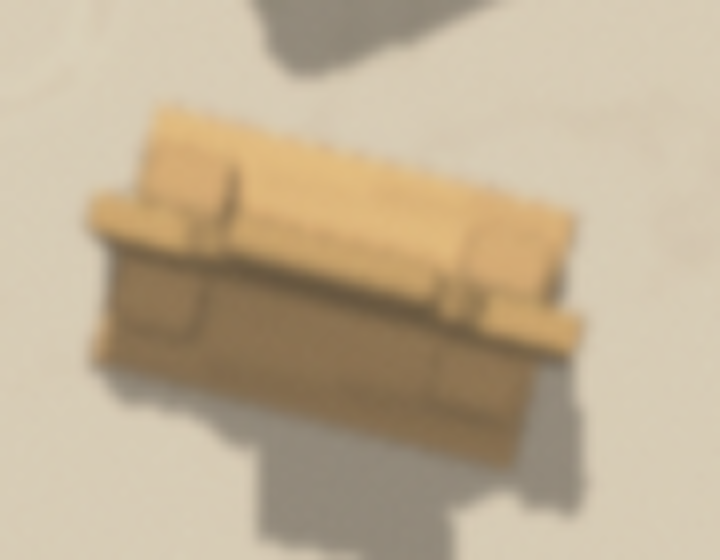

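View pics/c2.png

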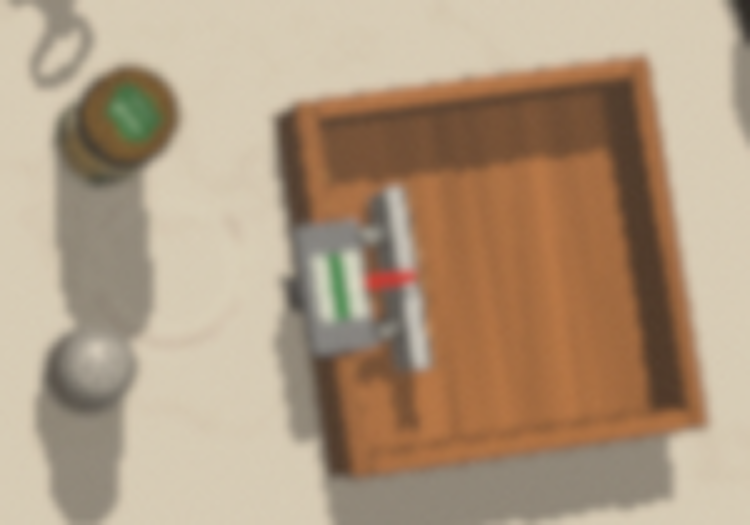

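View pics/c3.png

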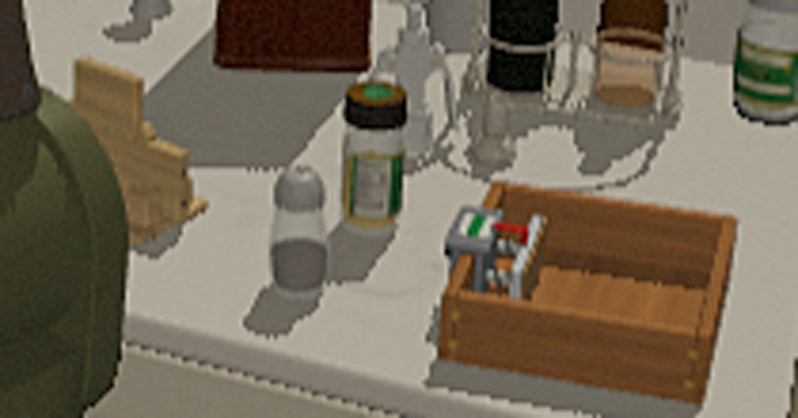

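```bash
cat > h.py <<'E'
import numpy as np,cv2
from bench import ctrl,optics
def ray(c,uv):
    K,k1=c["K"],c["k1"]
    uv=np.atleast_2d(np.asarray(uv,float))
    d=np.c_[(uv[:,0]-K[0,2])/K[0,0],(uv[:,1]-K[1,2])/K[1,1]]
    p=d.copy()
    for _ in range(10): p=d/(1+k1*(p**2).sum(1,keepdims=True))
    return np.c_[p,np.ones(len(p))]@c["R"], -c["R"].T@c["t"]
def onz(c,uv,z):
    r,o=ray(c,uv); z=np.broadcast_to(z,len(r))
    return o+r*((z-o[2])/r[:,2])[:,None]
def proj(c,X):
    X=np.atleast_2d(X); p=X@c["R"].T+c["t"]; p=p[:,:2]/p[:,2:]
    p=p*(1+c["k1"]*(p**2).sum(1,keepdims=True)); K=c["K"]
    return np.c_[p[:,0]*K[0,0]+K[0,2],p[:,1]*K[1,1]+K[1,2]]
def crop(uv,s,o): return (np.array(uv,float)+.5)/s-.5+np.array(o)
E
python3 - <<'E'
from h import *
c=optics.get_calibration("top")
np.set_printoptions(precision=4,suppress=True)
print("cam",-c["R"].T@c["t"])
sh=onz(c,crop([(92,197),(92,230),(582,318),(578,353)],8,(270,210)),.063)
print("shoulder",sh, sh.mean(0), np.linalg.norm(sh[2:].mean(0)-sh[:2].mean(0)))
d=sh[:2].mean(0)-sh[2:].mean(0); print(np.degrees(np.arctan2(d[1],d[0])))
tb=onz(c,crop([(232,218),(232,245),(440,275),(438,308)],8,(270,210)),.108); print("tab",tb,tb.mean(0))
st=onz(c,crop([(160,102),(575,215),(515,465),(95,365)],8,(270,210)),.008); print("stand",st,st.mean(0))
ca=onz(c,crop([(293,103),(645,58),(707,422),(352,475)],5,(370,195)),.05); print("caddy",ca,ca.mean(0))
for a,b in ((1,0),(2,3),(2,1),(3,0)):
    d=ca[b]-ca[a]; print(np.linalg.norm(d),np.degrees(np.arctan2(d[1],d[0])))
pl=onz(c,crop([(404,188),(432,365)],5,(370,195)),.05);print("plate",pl,pl.mean(0))
o=onz(c,[(398,217),(388,268),(212,238)],[.105,.09,.11]);print("jars",o)
E
```

```text
cam [0.4202 0.1653 1.131 ]
shoulder [[0.5277 0.2489 0.063 ]
 [0.5184 0.2487 0.063 ]
 [0.495  0.1103 0.063 ]
 [0.4851 0.1114 0.063 ]] [0.5066 0.1798 0.063 ] 0.14182993734643434
76.55499662461445
tab [[0.5179 0.2074 0.108 ]
 [0.5106 0.2073 0.108 ]
 [0.5031 0.1511 0.108 ]
 [0.4941 0.1515 0.108 ]] [0.5064 0.1793 0.108 ]
stand [[0.5619 0.2335 0.008 ]
 [0.5295 0.1098 0.008 ]
 [0.4552 0.127  0.008 ]
 [0.4834 0.2514 0.008 ]] [0.5075 0.1804 0.008 ]
caddy [[ 0.5769 -0.0882  0.05  ]
 [ 0.6005 -0.2546  0.05  ]
 [ 0.4314 -0.2803  0.05  ]
 [ 0.4062 -0.1141  0.05  ]] [ 0.5037 -0.1843  0.05  ]
0.1680063038623436 98.05038622622675
0.16812563377689635 98.62589767147075
0.17098680792778023 8.646396999392001
0.17267433247489652 8.603789090995996
plate [[ 0.5381 -0.1396  0.05  ]
 [ 0.4567 -0.1516  0.05  ]] [ 0.4974 -0.1456  0.05  ]
jars [[ 0.5641 -0.0088  0.105 ]
 [ 0.4531  0.0111  0.09  ]
 [ 0.5131  0.3946  0.11  ]]
```

c1 and c3 confirm it: the light-wood board has its tab up in the plywood groove, centre (0.5065, 0.180), board axis at 76.5°. The caddy centre is (0.504, -0.184) with its x axis at 98.5°, and the stop is on its +y side. Next I'll write a move planner.

```bash
cat >> h.py <<'E'
from scipy.spatial.transform import Rotation as Ro
def plan(p,yaw):  # yaw: world azimuth of tool y (deg)
    s=ctrl.get_state(); R0=Ro.from_rotvec(s["tool_rot"])
    a=np.radians(yaw); y=np.array([np.cos(a),np.sin(a),0]); z=np.array([0,0,-1.]); x=np.cross(y,z)
    Rt=Ro.from_matrix(np.c_[x,y,z])
    d=(R0.inv()*Rt).as_rotvec(degrees=True); sh=R0.inv().apply(np.array(p)-s["position"])*1000
    yy=R0.as_matrix()[:,1]; zz=R0.as_matrix()[:,2]
    print("t",s["time"],"pos",s["position"].round(4),"yaw",np.degrees(np.arctan2(yy[1],yy[0])).round(2),"toolz",zz.round(4),"F",s["ft_force"].round(2),"T",s["torque"].round(2),"g",round(s["grip_width"]*87,1))
    print("turn",d.round(2),"shift",sh.round(2))
E
python3 -c "
from h import *
plan([.5065,.1797,.23],-13.5)"
```

```text
t 0.1 pos [0.2061 0.6159 0.1834] yaw 71.51 toolz [-4.0e-04 -1.6e-03 -1.0e+00] F [-0.51 -0.11 -0.3 ] T [ 0.02  0.01 -0.01] g 87.4
turn [-7.000e-02  8.000e-02  8.501e+01] shift [-423.27 -318.45  -46.01]
```

Emit:
step_arm(deltas=[[0,0,3,-15,-11,-12,87],[0,0,8,-45,-34,-24,87],[0,0,14,-80,-60,-36,87],[0,0,20,-115,-87,-46,87],[0,0,26,-150,-113,-46,87],[0,0,32,-185,-139,-46,87],[0,0,38,-215,-162,-46,87],[0,0,42,-235,-177,-46,87]])

```text
time: 1.1
position: [0.3747, 0.3713, 0.2313]
tool_rot: [1.592, 2.708, 0.002]
ft_force: [-0.8, -0.4, 0.5]
grip_width: 0.998
```

```bash
python3 -c "
from h import *
plan([.5065,.1797,.23],-13.5)"
```

```text
t 1.1 pos [0.3747 0.3713 0.2313] yaw 29.09 toolz [ 9.e-04  8.e-04 -1.e+00] F [-0.75 -0.44  0.51] T [-0.11  0.04 -0.02] g 86.8
turn [ 6.000e-02 -4.000e-02  4.259e+01] shift [-231.51   21.99    1.27]
```

Emit:
step_arm(deltas=[[0,0,6,-30,3,1,87],[0,0,13,-70,6,1,87],[0,0,20,-110,10,1,87],[0,0,27,-150,14,1,87],[0,0,34,-185,18,1,87],[0,0,39,-213,20,1,87],[0,0,42,-228,22,1,87],[0,0,42.5,-231.5,22,1,87]])

```text
time: 2.1
position: [0.5063, 0.1832, 0.2294]
tool_rot: [-2.459, -1.954, 0.0]
ft_force: [0.3, -0.7, 0.5]
grip_width: 1.005
```

```bash
python3 -c "
from h import *
plan([.5065,.1797,.23],-13.5)
c=optics.get_calibration('wrist');im=optics.get_image('wrist')
print(c)
np.save('w1.npy',c,allow_pickle=True)
cv2.imwrite('pics/w1.png',im[:,:,::-1])"
```

```text
t 2.1 pos [0.5063 0.1832 0.2294] yaw -13.05 toolz [-2.e-04  3.e-04 -1.e+00] F [ 0.33 -0.68  0.51] T [-0.06  0.06 -0.01] g 87.4
turn [-0.02 -0.01  0.45] shift [-3.34  0.96 -0.65]
{'K': array([[375.22195323,   0.        , 320.9232434 ],
       [  0.        , 375.22195323, 235.24385948],
       [  0.        ,   0.        ,   1.        ]]), 'k1': -0.04275249682470875, 'R': array([[ 9.73770604e-01, -2.27531010e-01, -6.70527315e-04],
       [-2.17140100e-01, -9.30172714e-01,  2.96021788e-01],
       [-6.79778428e-02, -2.88111717e-01, -9.55180952e-01]]), 't': array([-0.44996317,  0.23043085,  0.52243059])}
```

View pics/w1.png

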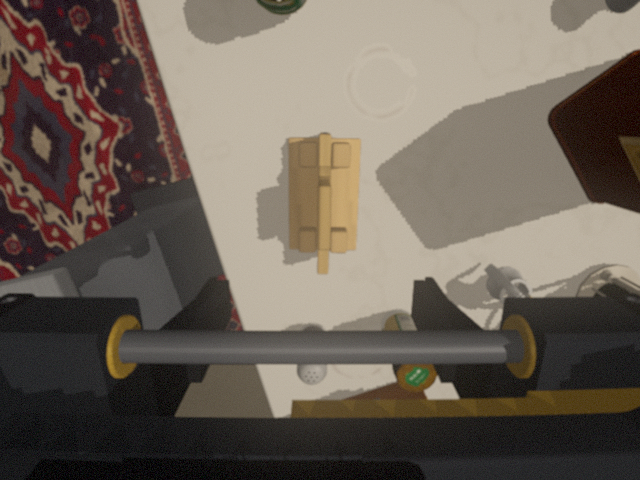

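```bash
python3 -c "
import cv2
t=cv2.imread('pics/w1.png')
cv2.imwrite('pics/c4.png',cv2.resize(t[125:280,275:375],None,fx=5,fy=3.8 and 5,interpolation=cv2.INTER_CUBIC)[:600] if 0 else cv2.resize(t[125:280,275:375],None,fx=3.8,fy=3.8,interpolation=cv2.INTER_CUBIC))"
```

```text
(no output)
```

View pics/c4.png

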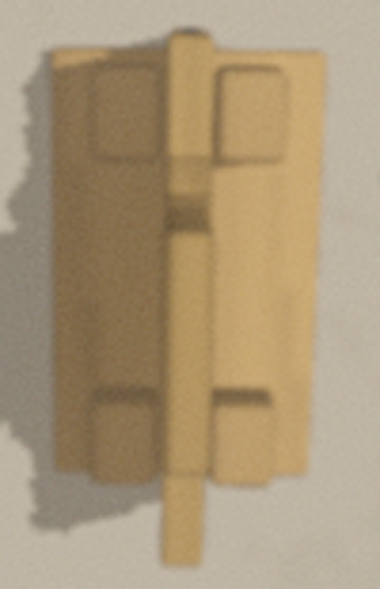

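```bash
python3 - <<'E'
from h import *
np.set_printoptions(precision=4,suppress=True)
c=np.load('w1.npy',allow_pickle=True).item()
print(-c["R"].T@c["t"])
sh=onz(c,crop([(170,32),(209,32),(162,565),(202,565)],3.8,(275,125)),.063)
print(sh,sh.mean(0)); d=sh[:2].mean(0)-sh[2:].mean(0);print(np.degrees(np.arctan2(d[1],d[0])),np.linalg.norm(d))
x,y,a=sh.mean(0)[0],sh.mean(0)[1],np.arctan2(d[1],d[0])
u=np.array([np.cos(a),np.sin(a)]);n=np.array([u[1],-u[0]])
for nm,L,z in(("tab",.03,.108),("shoulder",.072,.063),("tabbase",.03,.063)):
  for s in(1,-1):
    for t in(-1,1):
      q=np.array([x,y])+s*L*u+t*.006*n
      print(nm,s,t,((proj(c,[*q,z])[0]-[275,125]+.5)*3.8-.5).round())
E
```

```text
[0.5237 0.2625 0.4305]
[[0.5192 0.2508 0.063 ]
 [0.5287 0.2486 0.063 ]
 [0.4842 0.1114 0.063 ]
 [0.495  0.1089 0.063 ]] [0.5068 0.1799 0.063 ]
76.17266446357998 0.14368883615958342
tab 1 -1 [162. 228.]
tab 1 1 [215. 229.]
tab -1 -1 [160. 477.]
tab -1 1 [210. 478.]
shoulder 1 -1 [165.  31.]
shoulder 1 1 [214.  32.]
shoulder -1 -1 [160. 565.]
shoulder -1 1 [204. 566.]
tabbase 1 -1 [164. 199.]
tabbase 1 1 [210. 200.]
tabbase -1 -1 [162. 421.]
tabbase -1 1 [206. 422.]
```

```bash
python3 -c "
from h import *
plan([.5067,.1799,.070],-13.8)"
```

```text
t 2.15 pos [0.5061 0.1835 0.2293] yaw -13.0 toolz [-4.e-04  2.e-04 -1.e+00] F [ 0.23 -0.29  0.3 ] T [-0.05  0.01 -0.03] g 87.3
turn [-0.02 -0.    0.8 ] shift [ -3.38   1.49 159.29]
```

Emit:
step_arm(deltas=[[0,0,0.8,-3.4,1.5,10,87],[0,0,0.8,-3.4,1.5,30,87],[0,0,0.8,-3.4,1.5,55,87],[0,0,0.8,-3.4,1.5,80,87],[0,0,0.8,-3.4,1.5,95,87],[0,0,0.8,-3.4,1.5,100,87],[0,0,0.8,-3.4,1.5,100,87],[0,0,0.8,-3.4,1.5,100,87]])

```text
time: 3.15
position: [0.5075, 0.1801, 0.1303]
tool_rot: [2.472, 1.938, 0.003]
ft_force: [-0.4, 0.1, 0.3]
grip_width: 0.999
```

```bash
python3 -c "
from h import *
plan([.5067,.1799,.070],-13.8)
c=optics.get_calibration('wrist');im=optics.get_image('wrist')
np.save('w2.npy',c,allow_pickle=True)
cv2.imwrite('pics/w2.png',im[:,:,::-1])"
```

```text
t 3.15 pos [0.5075 0.1801 0.1303] yaw -13.79 toolz [ 1.5e-03  9.0e-04 -1.0e+00] F [-0.41  0.08  0.28] T [-0.05  0.05  0.04] g 86.9
turn [ 0.07 -0.07  0.01] shift [-0.42 -0.79 60.32]
```

View pics/w2.png

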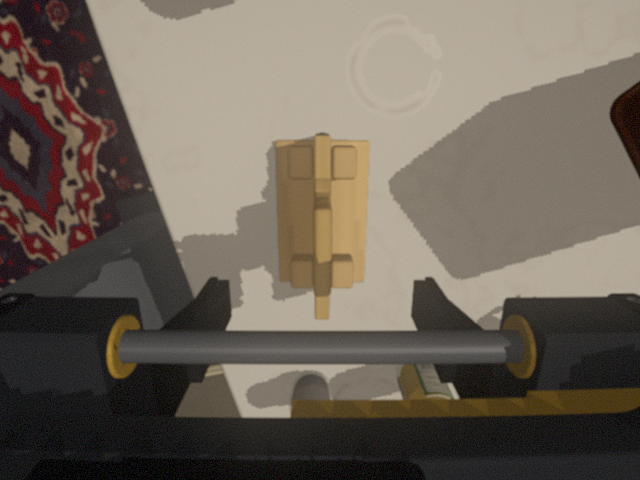

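The board is at about (323,225), centred between the fingertips at (222,285) and (421,285) and parallel to the pads. I'll descend the rest of the way and close slowly.

Emit:
step_arm(deltas=[[0,0,0,-0.4,-0.8,8,87],[0,0,0,-0.4,-0.8,25,87],[0,0,0,-0.4,-0.8,42,87],[0,0,0,-0.4,-0.8,54,87],[0,0,0,-0.4,-0.8,60,87],[0,0,0,-0.4,-0.8,60,70],[0,0,0,-0.4,-0.8,60,50],[0,0,0,-0.4,-0.8,60,40]], newtons=5)

```text
time: 4.2
position: [0.5064, 0.1797, 0.07]
tool_rot: [2.472, 1.938, 0.002]
ft_force: [0.3, 0.3, -0.4]
grip_width: 0.744
```

```bash
python3 -c "
from h import *
plan([.5067,.1799,.070],-13.8)"
```

```text
t 4.2 pos [0.5064 0.1797 0.07  ] yaw -13.79 toolz [ 1.1e-03  6.0e-04 -1.0e+00] F [ 0.25  0.35 -0.4 ] T [-0.09  0.03  0.01] g 64.7
turn [ 0.05 -0.05  0.01] shift [ 0.22  0.24 -0.03]
```

Emit:
step_arm(deltas=[[0,0,0,0,0,0,25],[0,0,0,0,0,0,16],[0,0,0,0,0,0,12],[0,0,0,0,0,0,8],[0,0,0,0,0,0,5],[0,0,0,0,0,0,5],[0,0,0,0,0,0,5],[0,0,0,0,0,0,5]])

```text
time: 5.2
position: [0.5059, 0.1796, 0.0694]
tool_rot: [-2.472, -1.939, -0.0]
ft_force: [-0.2, 0.9, -0.6]
grip_width: 0.13
```

```bash
python3 -c "
from h import *
plan([.5067,.1799,.070],-13.8)
c=optics.get_calibration('wrist');im=optics.get_image('wrist')
cv2.imwrite('pics/w3.png',im[:,:,::-1])"
```

```text
t 5.2 pos [0.5059 0.1796 0.0694] yaw -13.8 toolz [ 1.e-04  1.e-04 -1.e+00] F [-0.25  0.85 -0.57] T [-0.11  0.06 -0.03] g 11.3
turn [ 0.   -0.01  0.  ] shift [ 0.51  0.65 -0.63]
```

View pics/w3.png

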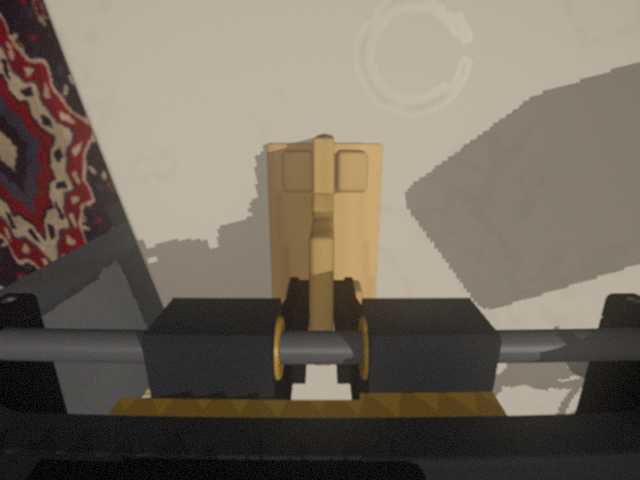

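The pads hold the tab, with an opening of about 12 mm. I'll firm the grip to 60 N and lift straight up.

Emit:
step_arm(deltas=[[0,0,0,0,0,0,5],[0,0,0,0,0,0,5],[0,0,0,0,0,-1,5],[0,0,0,0,0,-4,5],[0,0,0,0,0,-10,5],[0,0,0,0,0,-18,5],[0,0,0,0,0,-28,5],[0,0,0,0,0,-38,5]], newtons=60)

```text
time: 6.25
position: [0.5061, 0.1796, 0.1083]
tool_rot: [2.472, 1.938, 0.001]
ft_force: [0.3, 0.1, 0.4]
grip_width: 0.057
```

```bash
python3 -c "
from h import *
plan([.5065,.17,.26],-13.8)"
```

```text
t 6.25 pos [0.5061 0.1796 0.1083] yaw -13.8 toolz [ 5.e-04  3.e-04 -1.e+00] F [0.26 0.11 0.39] T [-0.1   0.09 -0.02] g 5.0
turn [ 0.02 -0.02  0.  ] shift [  -9.16    2.72 -151.69]
```

The opening now reads 5 mm, so the board may have been lost. I'll look.

```bash
python3 -c "
from h import *
im=optics.get_image('wrist')
cv2.imwrite('pics/w4.png',im[:,:,::-1])
im=optics.get_image('top')
cv2.imwrite('pics/t4.png',cv2.resize(im[180:300,250:410,::-1],None,fx=4,fy=4,interpolation=cv2.INTER_CUBIC))"
```

```text
(no output)
```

View pics/w4.png

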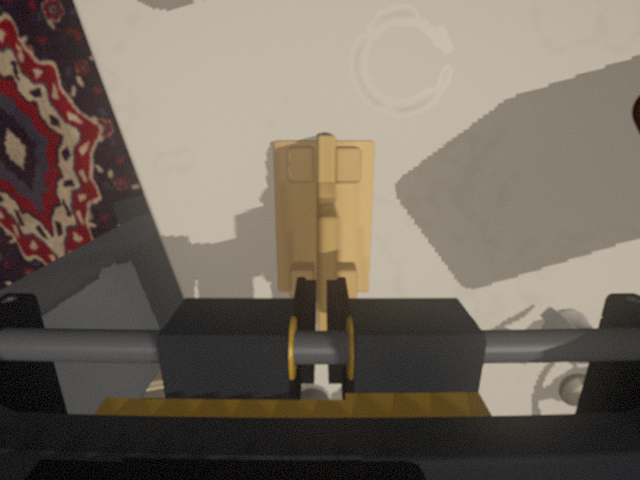

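View pics/t4.png

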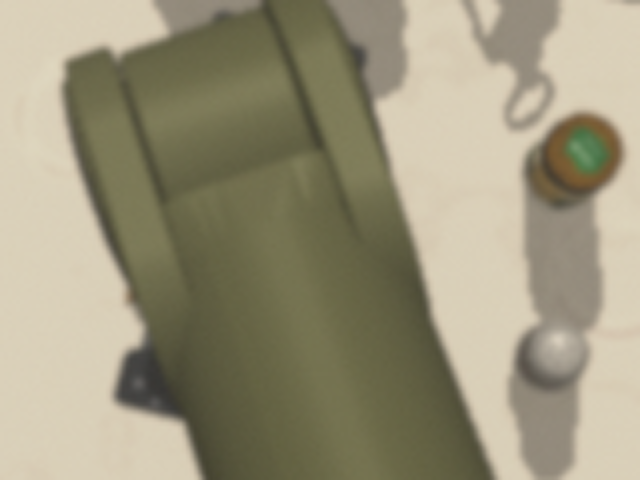

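The fingers closed just above the tab, and the board appears still to be in the stand at (322,215). I'll check its pose from this picture before regrasping.

```bash
python3 - <<'E'
from h import *
c=optics.get_calibration('wrist'); print(ctrl.get_state()["time"])
np.save('w4.npy',c,allow_pickle=True)
t=cv2.imread('pics/w4.png')
big=cv2.resize(t[125:345,262:392],None,fx=2.7,fy=2.7,interpolation=cv2.INTER_CUBIC)
b2=big.copy()
def line(P,Q,col):
    p=proj(c,[P,Q]); p=((p-[262,125]+.5)*2.7-.5).round().astype(int)
    cv2.line(b2,tuple(map(int,p[0])),tuple(map(int,p[1])),col,1)
x,y,a=.5067,.1799,np.radians(76.2)
u=np.array([np.cos(a),np.sin(a)]);n=np.array([u[1],-u[0]])
for L,z,col in((.072,.063,(0,0,255)),(.03,.108,(255,0,0))):
    P=[[*(np.array([x,y])+s*L*u+w*.006*n),z] for s,w in((1,1),(1,-1),(-1,-1),(-1,1))]
    for i in range(4): line(P[i],P[(i+1)%4],col)
cv2.imwrite('pics/c5.png',np.hstack([big,b2]))
E
```

```text
6.35
```

View pics/c5.png

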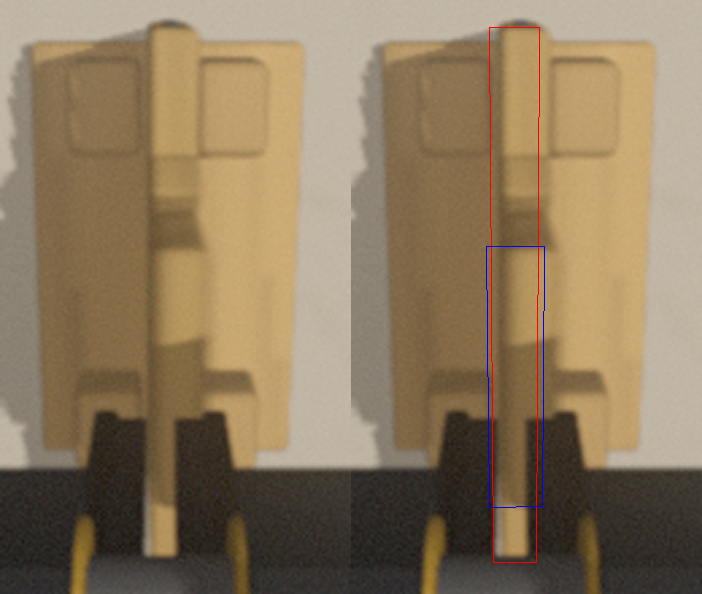

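The board is still seated but leans slightly, shifted about 2 mm along tool +y. I'll raise, reopen, shift and regrasp, closing fully to 0 at 60 N before I lift.

Emit:
step_arm(deltas=[[0,0,0,0,0,-4,5],[0,0,0,0,0,-10,10],[0,0,0,0,0.5,-14,30],[0,0,0,0,1,-14,40],[0,0,0,0,1.5,-14,40],[0,0,0,0,1.5,-14,40],[0,0,0,0,1.5,-14,40],[0,0,0,0,1.5,-14,40]], newtons=60)

```text
time: 7.35
position: [0.5073, 0.1792, 0.1213]
tool_rot: [-2.472, -1.939, 0.0]
ft_force: [0.3, 1.1, 0.5]
grip_width: 0.456
```

```bash
python3 -c "
from h import *
plan([.5067,.1797,.0695],-13.8)
im=optics.get_image('wrist')
cv2.imwrite('pics/w5.png',cv2.resize(im[125:345,232:422,::-1],None,fx=2.7,fy=2.7,interpolation=cv2.INTER_CUBIC))"
```

```text
t 7.35 pos [0.5073 0.1792 0.1213] yaw -13.79 toolz [-1.e-04 -0.e+00 -1.e+00] F [0.26 1.08 0.49] T [-0.12  0.05  0.01] g 39.7
turn [-0.01  0.    0.01] shift [ 0.35 -0.71 51.77]
```

View pics/w5.png

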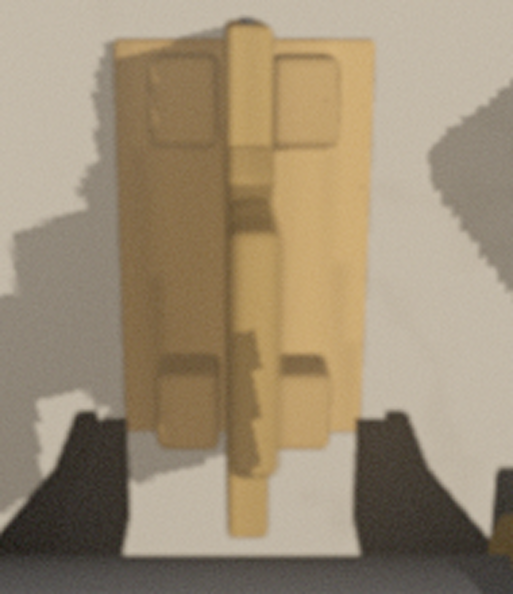

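The tab leans about 3 mm toward tool +y. I'll shift to match and descend.

Emit:
step_arm(deltas=[[0,0,0,0.3,1,3,40],[0,0,0,0.3,2,10,40],[0,0,0,0.3,2.5,20,40],[0,0,0,0.3,2.5,32,40],[0,0,0,0.3,2.5,43,40],[0,0,0,0.3,2.5,50,40],[0,0,0,0.3,2.5,52,40],[0,0,0,0.3,2.5,52,40]], newtons=60)

```text
time: 8.4
position: [0.51, 0.1789, 0.0694]
tool_rot: [2.472, 1.939, 0.0]
ft_force: [0.8, -1.2, -0.0]
grip_width: 0.461
```

Emit:
step_arm(deltas=[[0,0,0,0,0,0,25],[0,0,0,0,0,0,16],[0,0,0,0,0,0,10],[0,0,0,0,0,0,0],[0,0,0,0,0,0,0],[0,0,0,0,0,0,0],[0,0,0,0,0,0,0],[0,0,0,0,0,0,0]], newtons=60)

```text
time: 9.4
position: [0.5107, 0.1789, 0.0706]
tool_rot: [2.472, 1.938, 0.002]
ft_force: [-1.4, -1.1, 7.1]
grip_width: 0.002
```

```bash
python3 -c "
from h import *
plan([.5067,.1797,.0695],-13.8)
im=optics.get_image('wrist')
cv2.imwrite('pics/w6.png',cv2.resize(im[125:345,232:422,::-1],None,fx=2.7,fy=2.7,interpolation=cv2.INTER_CUBIC))"
```

```text
t 9.4 pos [0.5107 0.1789 0.0706] yaw -13.8 toolz [ 1.5e-03  6.0e-04 -1.0e+00] F [-1.35 -1.12  7.14] T [-0.39  0.3   0.05] g 0.2
turn [ 0.07 -0.06 -0.  ] shift [-0.17 -4.05  1.07]
```

View pics/w6.png

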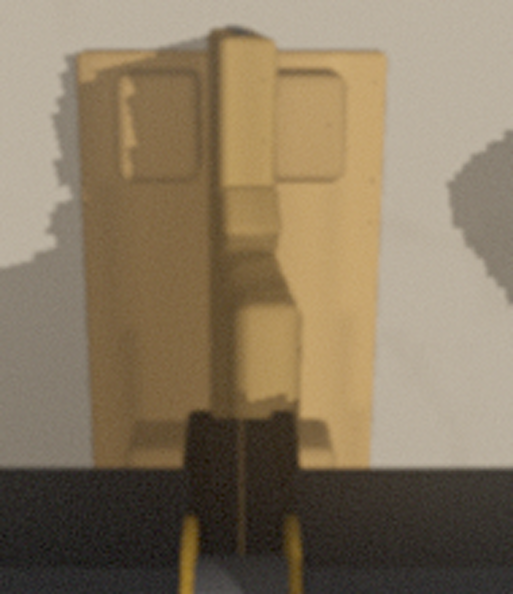

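The fingers are fully shut with the tab seemingly not between them, which is odd. I'll project the TCP into the pictures to see where the fingertips really are.

```bash
python3 - <<'E'
from h import *
c=optics.get_calibration('wrist'); s=ctrl.get_state(); R=Ro.from_rotvec(s["tool_rot"]).as_matrix()
for off in([0,0,0],[-9.5,0,0],[9.5,0,0],[-9.5,0,-19],[-9.5,0,-38],[-9.5,0,-70]):
    print(off,proj(c,s["position"]+R@np.array(off)/1000).round(1))
cc=-c["R"].T@c["t"]; print("cam in tool mm",(R.T@(cc-s["position"])*1000).round(1))
im=optics.get_image('wrist'); cv2.imwrite('pics/w7.png',im[:,:,::-1])
im=optics.get_image('scene'); cv2.imwrite('pics/s7.png',cv2.resize(im[170:320,240:440,::-1],None,fx=4,fy=4,interpolation=cv2.INTER_CUBIC))
E
```

```text
[0, 0, 0] [[323.  266.5]]
[-9.5, 0, 0] [[323.  281.6]]
[9.5, 0, 0] [[323.  250.9]]
[-9.5, 0, -19] [[323.2 296.3]]
[-9.5, 0, -38] [[323.4 313.8]]
[-9.5, 0, -70] [[323.9 352.6]]
cam in tool mm [  81.2   -1.  -201.2]
```

View pics/s7.png

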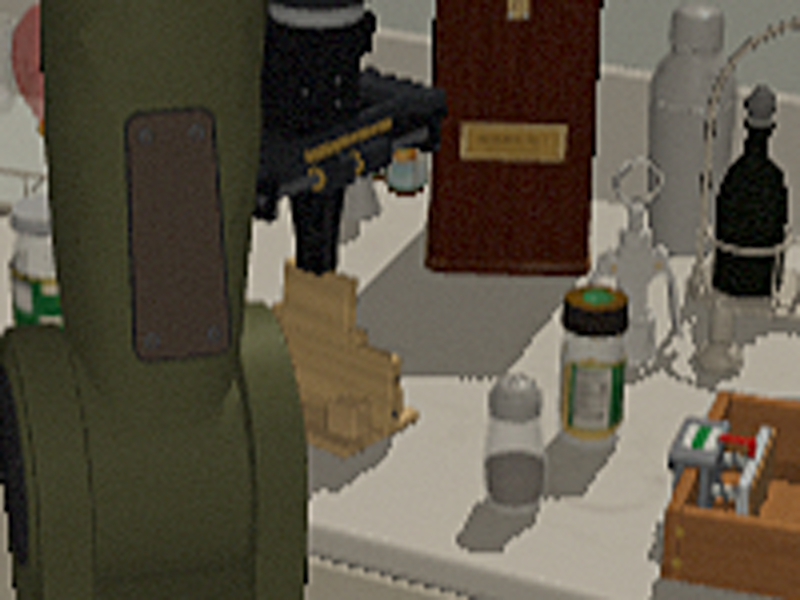

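View pics/w7.png

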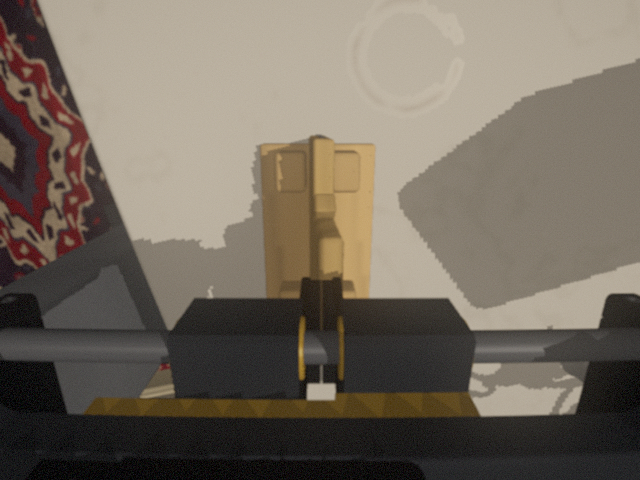

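```bash
python3 - <<'E'
from h import *
s=ctrl.get_state(); R=Ro.from_rotvec(s["tool_rot"]).as_matrix()
c=optics.get_calibration('scene')
for z in(0,-20,-35,-51-19):
    p=proj(c,s["position"]+R@np.array([0,0,z])/1000)[0]; print(z,((p-[240,170]+.5)*4-.5).round())
w=optics.get_calibration('wrist')
for z in(0,-20,-30,-35,-40):
  for x in (9.5,0): print(z,x,proj(w,s["position"]+R@np.array([x,0,z])/1000)[0].round(1))
x,y,a=.5067,.1799,np.radians(76.2)
u=np.array([np.cos(a),np.sin(a)])
for L in(.03,-.03):
    p=proj(c,[*(np.array([x,y])+L*u),.108])[0]; print("tab",L,((p-[240,170]+.5)*4-.5).round())
E
```

```text
0 [315. 322.]
-20 [315. 295.]
-35 [315. 275.]
-70 [315. 228.]
0 9.5 [323.  250.9]
0 0 [323.  266.4]
-20 9.5 [323.2 263.9]
-20 0 [323.2 280.7]
-30 9.5 [323.3 271.4]
-30 0 [323.3 289. ]
-35 9.5 [323.4 275.4]
-35 0 [323.4 293.4]
-40 9.5 [323.4 279.7]
-40 0 [323.4 298.1]
tab 0.03 [279. 262.]
tab -0.03 [344. 285.]
```

Three cues agree that the real fingertips sit about 37 mm higher than the reported TCP: the wrist row, the scene row, and the 7 N of contact on the tab top. So the first grasp only caught the tab's rim. I'll raise, open, re-measure the tip offset and the board, then go deeper.

Emit:
step_arm(deltas=[[0,0,0,0,0,-5,0],[0,0,0,0,0,-14,0],[0,0,0,0,-1,-20,20],[0,0,0,0,-2,-20,50],[0,0,0,0,-3,-20,60],[0,0,0,0,-3,-20,60],[0,0,0,0,-3,-20,60],[0,0,0,0,-3,-20,60]], newtons=60)

```text
time: 10.55
position: [0.5069, 0.1796, 0.0893]
tool_rot: [2.472, 1.939, -0.0]
ft_force: [0.4, 0.0, 0.1]
grip_width: 0.603
```

```bash
python3 -c "
from h import *
plan([.5067,.1797,.0695],-13.8)
c=optics.get_calibration('wrist');np.save('w8.npy',c,allow_pickle=True)
im=optics.get_image('wrist')
cv2.imwrite('pics/w8.png',cv2.resize(im[125:345,192:462,::-1],None,fx=2.7,fy=2.7,interpolation=cv2.INTER_CUBIC))
im=optics.get_image('scene'); cv2.imwrite('pics/s8.png',cv2.resize(im[170:320,240:440,::-1],None,fx=4,fy=4,interpolation=cv2.INTER_CUBIC))
"
```

```text
t 10.55 pos [0.5069 0.1796 0.0893] yaw -13.8 toolz [-1.e-04 -1.e-04 -1.e+00] F [0.4  0.04 0.14] T [-0.11  0.07 -0.03] g 52.4
turn [-0.    0.01  0.  ] shift [ 0.09 -0.26 19.75]
```

View pics/w8.png

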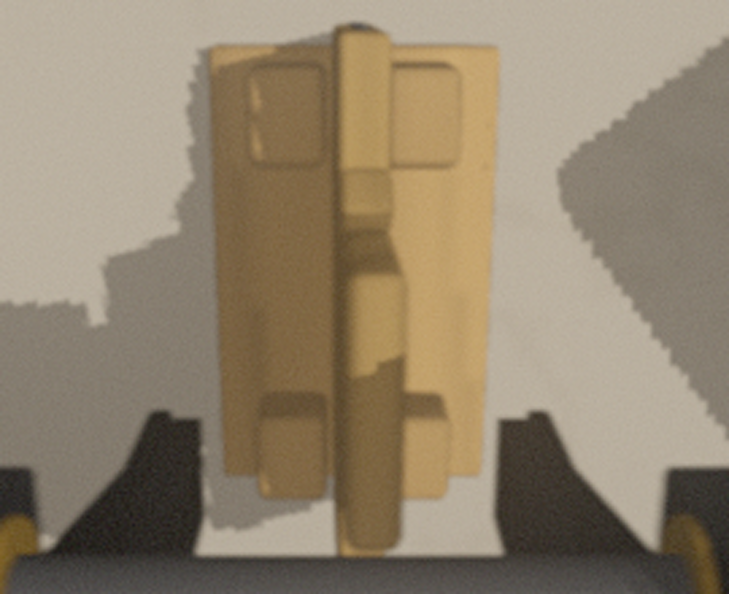

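View pics/s8.png

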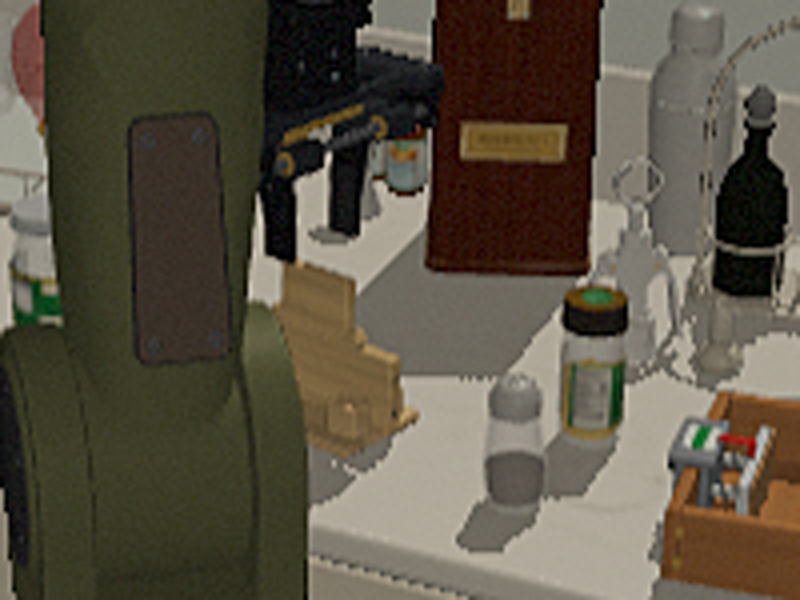

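Emit:
step_arm(deltas=[[0,0,0,0,0.5,4,60],[0,0,0,0,1,12,60],[0,0,0,0,1,21,60],[0,0,0,0,1,31,60],[0,0,0,0,1,41,60],[0,0,0,0,1,49,60],[0,0,0,0,1,51,60],[0,0,0,0,1,51,60]], newtons=10)

```text
time: 11.65
position: [0.508, 0.1794, 0.0384]
tool_rot: [2.472, 1.939, 0.0]
ft_force: [-0.3, -0.3, 0.4]
grip_width: 0.693
```

```bash
python3 -c "
from h import *
plan([.5069,.1797,.033],-13.8)
im=optics.get_image('wrist')
cv2.imwrite('pics/w9.png',cv2.resize(im[125:345,192:462,::-1],None,fx=2.7,fy=2.7,interpolation=cv2.INTER_CUBIC))
im=optics.get_image('scene'); cv2.imwrite('pics/s9.png',cv2.resize(im[170:320,240:440,::-1],None,fx=4,fy=4,interpolation=cv2.INTER_CUBIC))
"
```

```text
t 11.65 pos [0.508  0.1794 0.0384] yaw -13.8 toolz [ 1.e-04  1.e-04 -1.e+00] F [-0.26 -0.26  0.43] T [-0.09  0.12 -0.01] g 60.3
turn [ 0.   -0.01  0.  ] shift [ 0.05 -1.17  5.38]
```

View pics/w9.png

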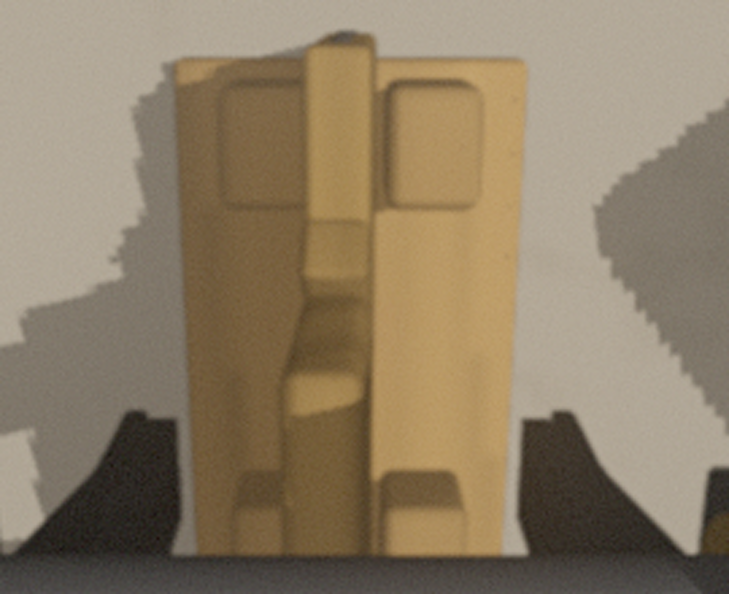

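View pics/s9.png

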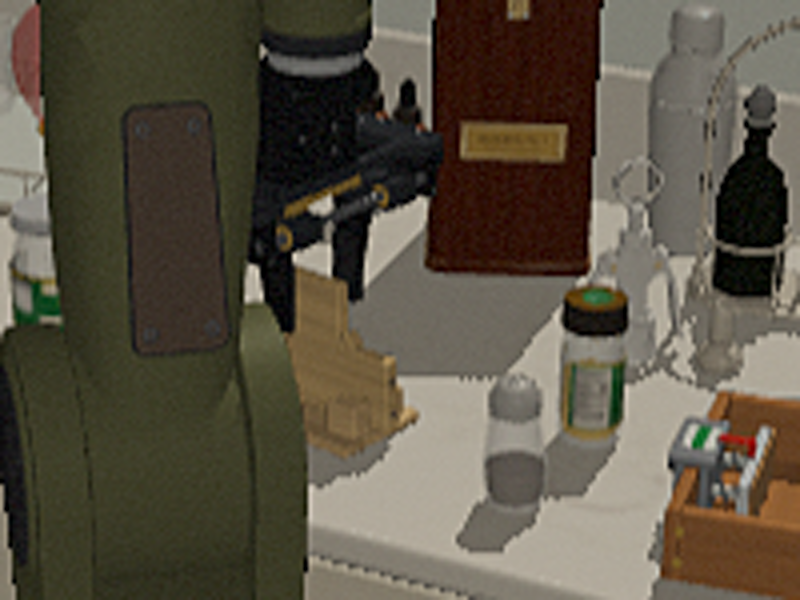

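The fingers now straddle the tab well below its top; the board simply rocks in its groove. I'll go 4 mm lower, then close gently and then firmly.

Emit:
step_arm(deltas=[[0,0,0,0,-1,2,60],[0,0,0,0,-1,4,50],[0,0,0,0,-1,4,30],[0,0,0,0,-1,4,20],[0,0,0,0,-1,4,14],[0,0,0,0,-1,4,8],[0,0,0,0,-1,4,4],[0,0,0,0,-1,4,0]], newtons=10)

```text
time: 12.75
position: [0.507, 0.1796, 0.0344]
tool_rot: [2.472, 1.939, 0.0]
ft_force: [0.1, -0.4, 0.9]
grip_width: 0.135
```

Emit:
step_arm(deltas=[[0,0,0,0,0,0,0],[0,0,0,0,0,0,0],[0,0,0,0,0,0,0],[0,0,0,0,0,0,0],[0,0,0,0,0,0,0],[0,0,0,0,0,0,0],[0,0,0,0,0,0,0],[0,0,0,0,0,0,0]], newtons=60)

```text
time: 13.75
position: [0.5071, 0.1796, 0.0344]
tool_rot: [2.472, 1.939, 0.0]
ft_force: [0.9, 0.1, 0.3]
grip_width: 0.134
```

```bash
python3 -c "
from h import *
plan([.5069,.1797,.033],-13.8)
im=optics.get_image('wrist')
cv2.imwrite('pics/w10.png',cv2.resize(im[125:345,192:462,::-1],None,fx=2.7,fy=2.7,interpolation=cv2.INTER_CUBIC))
"
```

```text
t 13.75 pos [0.5071 0.1796 0.0344] yaw -13.79 toolz [ 2.e-04  1.e-04 -1.e+00] F [0.86 0.11 0.34] T [-0.13  0.   -0.01] g 11.7
turn [ 0.01 -0.01  0.01] shift [ 0.05 -0.17  1.43]
```

View pics/w10.png

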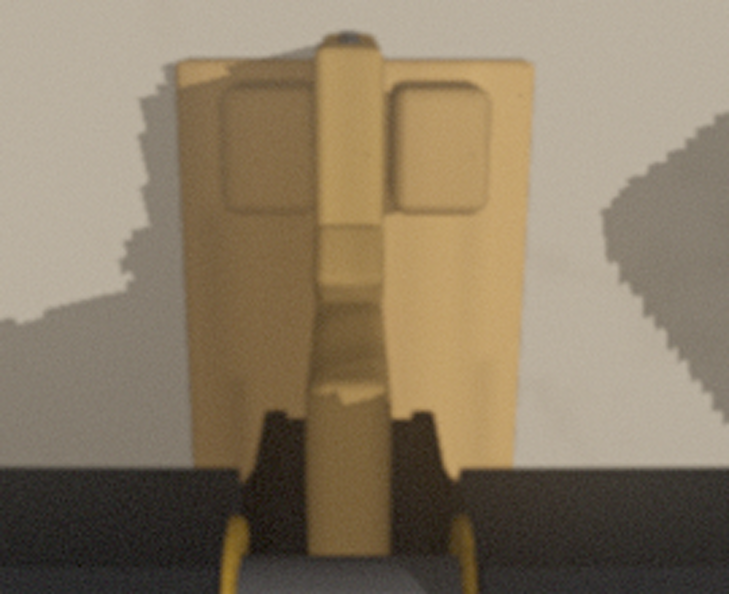

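The board is upright and firmly gripped: the opening holds at 11.7 mm under 60 N. Lifting.

Emit:
step_arm(deltas=[[0,0,0,0,0,-3,0],[0,0,0,0,0,-10,0],[0,0,0,0,0,-22,0],[0,0,0,0,0,-40,0],[0,0,0,0,0,-65,0],[0,0,0,0,0,-95,0],[0,0,0,0,0,-120,0],[0,0,0,0,0,-135,0]], newtons=60)

```text
time: 14.8
position: [0.5076, 0.18, 0.1719]
tool_rot: [2.472, 1.939, 0.004]
ft_force: [0.5, -0.2, -1.5]
grip_width: 0.138
```

```bash
python3 -c "
from h import *
plan([.5009,-.1870,.20],-81.5)
im=optics.get_image('wrist')
cv2.imwrite('pics/w11.png',im[:,:,::-1])
"
```

```text
t 14.8 pos [0.5076 0.18   0.1719] yaw -13.79 toolz [ 0.0023  0.0017 -1.    ] F [ 0.53 -0.22 -1.52] T [-0.09  0.07  0.01] g 12.0
turn [ 2.000e-02 -1.700e-01  6.771e+01] shift [-357.94   81.05  -28.72]
```

View pics/w11.png

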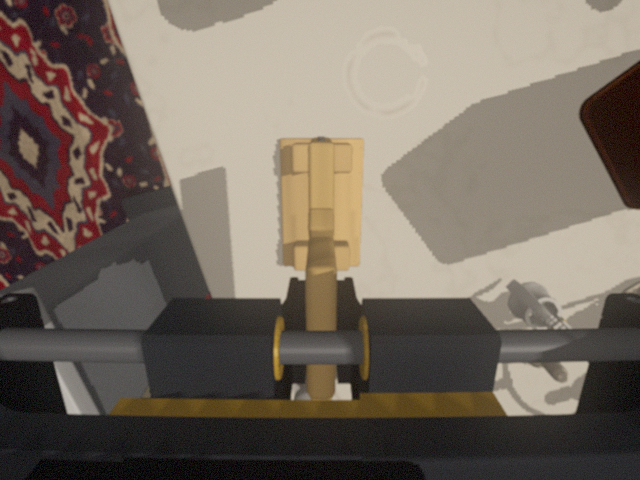

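Lifted: Fz shows about 1.5 N of weight and the board is clear of the stand. I'll transit over the jars with the lower edge above 0.15 m.

Emit:
step_arm(deltas=[[0,0,2,-8,2,-15,0],[0,0,6,-30,7,-26,0],[0,0,11,-60,14,-28,0],[0,0,17,-92,21,-28,0],[0,0,23,-125,29,-28,0],[0,0,29,-155,36,-28,0],[0,0,34,-178,41,-28,0],[0,0,36,-190,44,-28,0]], newtons=60)

```text
time: 15.85
position: [0.5037, -0.0186, 0.1975]
tool_rot: [-2.954, -1.07, 0.001]
ft_force: [0.8, -0.9, -2.0]
grip_width: 0.133
```

```bash
python3 -c "
from h import *
plan([.5033,-.1813,.20],-81.5)
"
```

```text
t 15.85 pos [ 0.5037 -0.0186  0.1975] yaw -50.17 toolz [-4.e-04 -1.e-04 -1.e+00] F [ 0.8  -0.85 -2.03] T [-0.11  0.11  0.03] g 11.5
turn [-0.000e+00  2.000e-02  3.133e+01] shift [-104.53  124.67   -2.53]
```

Emit:
step_arm(deltas=[[0,0,5,-15,18,-2,0],[0,0,10,-32,38,-2,0],[0,0,15,-50,59,-2,0],[0,0,20,-67,80,-2,0],[0,0,25,-83,99,-2,0],[0,0,29,-96,115,-2,0],[0,0,31,-103,123,-2,0],[0,0,31.3,-104.5,124.7,-2,0]], newtons=60)

```text
time: 16.85
position: [0.505, -0.1786, 0.1992]
tool_rot: [-3.132, -0.242, 0.0]
ft_force: [0.2, 0.2, -0.9]
grip_width: 0.134
```

```bash
python3 -c "
from h import *
plan([.5033,-.1813,.20],-81.5)
c=optics.get_calibration('wrist');np.save('w12.npy',c,allow_pickle=True)
im=optics.get_image('wrist')
cv2.imwrite('pics/w12.png',im[:,:,::-1])
plan([.5033,-.1813,.20],-81.5)
"
```

```text
t 16.85 pos [ 0.505  -0.1786  0.1992] yaw -81.17 toolz [-3.e-04  1.e-04 -1.e+00] F [ 0.19  0.16 -0.9 ] T [-0.03  0.1  -0.02] g 11.6
turn [-0.01  0.01  0.33] shift [-2.14  2.43 -0.77]
t 16.9 pos [ 0.5052 -0.1781  0.1992] yaw -81.1 toolz [-2.e-04  2.e-04 -1.e+00] F [-0.15  0.41 -1.64] T [-0.1   0.13  0.06] g 11.5
turn [-0.01  0.01  0.4 ] shift [-2.33  2.92 -0.79]
```

View pics/w12.png

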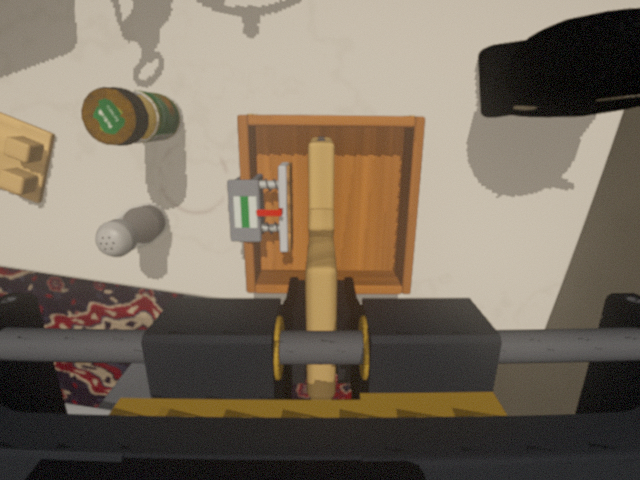

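```bash
python3 -c "
import cv2
t=cv2.imread('pics/w12.png')
cv2.imwrite('pics/c12.png',cv2.resize(t[105:300,225:435],None,fx=3,fy=3,interpolation=cv2.INTER_CUBIC))"
```

```text
(no output)
```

View pics/c12.png

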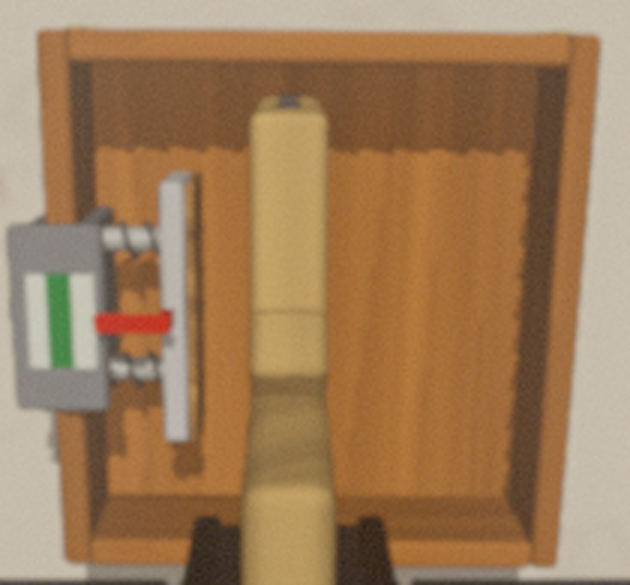

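```bash
python3 - <<'E'
from h import *
np.set_printoptions(precision=4,suppress=True)
c=np.load('w12.npy',allow_pickle=True).item()
C=lambda l:crop(l,3,(225,105))
ca=onz(c,C([(38,30),(599,37),(553,565),(66,562)]),.05);print(ca,ca.mean(0))
for a,b in ((1,0),(2,3),(2,1),(3,0)):
    d=ca[b]-ca[a]; print(np.linalg.norm(d).round(4),np.degrees(np.arctan2(d[1],d[0])).round(2))
pl=onz(c,C([(190,175),(188,440)]),.05);d=pl[0]-pl[1];print("plate face ends",pl,pl.mean(0),np.degrees(np.arctan2(d[1],d[0])))
z=.1992-.0264
bs=onz(c,C([(250,112),(327,112),(252,312),(327,312)]),[z+.055]*4);print("board shoulder far, tab root",bs)
bt=onz(c,C([(247,490),(334,490)]),z+.1);print("tab far end",bt,bt.mean(0))
m=bs[:2].mean(0);r=bs[2:].mean(0);d=m-r;print(np.degrees(np.arctan2(d[1],d[0])),np.linalg.norm(d))
E
```

```text
[[ 0.5774 -0.0917  0.05  ]
 [ 0.6009 -0.2575  0.05  ]
 [ 0.4293 -0.2819  0.05  ]
 [ 0.4051 -0.1165  0.05  ]] [ 0.5032 -0.1869  0.05  ]
0.1675 98.09
0.1672 98.33
0.1734 8.08
0.1741 8.2
plate face ends [[ 0.5416 -0.142   0.05  ]
 [ 0.4556 -0.1523  0.05  ]] [ 0.4986 -0.1472  0.05  ] 6.835604505842641
board shoulder far, tab root [[ 0.5741 -0.162   0.2278]
 [ 0.5758 -0.1733  0.2278]
 [ 0.5438 -0.1666  0.2278]
 [ 0.5456 -0.1783  0.2278]]
tab far end [[ 0.5323 -0.1691  0.2728]
 [ 0.5339 -0.1796  0.2728]] [ 0.5331 -0.1743  0.2728]
9.023636163871481 0.030640577801369945
```

The measured caddy is at (0.5034, -0.1856), 8.3°, and the board hangs square at 9°. I'll correct xy and yaw and descend to just above the rim.

```bash
python3 -c "
from h import *
plan([.5035,-.1815,.088],-81.7)"
```

```text
t 16.9 pos [ 0.5052 -0.1781  0.1992] yaw -81.1 toolz [-2.e-04  2.e-04 -1.e+00] F [-0.15  0.41 -1.64] T [-0.1   0.13  0.06] g 11.5
turn [-0.01  0.01  0.6 ] shift [ -2.14   3.17 111.21]
```

Emit:
step_arm(deltas=[[0,0,0.3,-1,1.5,8,0],[0,0,0.6,-2.1,3.2,25,0],[0,0,0.6,-2.1,3.2,48,0],[0,0,0.6,-2.1,3.2,72,0],[0,0,0.6,-2.1,3.2,94,0],[0,0,0.6,-2.1,3.2,107,0],[0,0,0.6,-2.1,3.2,111,0],[0,0,0.6,-2.1,3.2,111,0]], newtons=60)

```text
time: 17.9
position: [0.5037, -0.1816, 0.0885]
tool_rot: [3.133, 0.228, 0.0]
ft_force: [-0.1, 0.4, -1.6]
grip_width: 0.133
```

```bash
python3 -c "
from h import *
plan([.5035,-.1815,.037],-81.7)
c=optics.get_calibration('wrist');np.save('w13.npy',c,allow_pickle=True)
im=optics.get_image('wrist')
cv2.imwrite('pics/w13.png',cv2.resize(im[60:300,190:450,::-1],None,fx=2.5,fy=2.5,interpolation=cv2.INTER_CUBIC))
im=optics.get_image('scene'); cv2.imwrite('pics/s13.png',cv2.resize(im[200:340,340:520,::-1],None,fx=4,fy=4,interpolation=cv2.INTER_CUBIC))
"
```

```text
t 17.9 pos [ 0.5037 -0.1816  0.0885] yaw -81.69 toolz [ 2.e-04 -1.e-04 -1.e+00] F [-0.15  0.41 -1.61] T [-0.06  0.13  0.  ] g 11.5
turn [ 0.01 -0.01  0.01] shift [-0.18 -0.14 51.46]
```

View pics/w13.png

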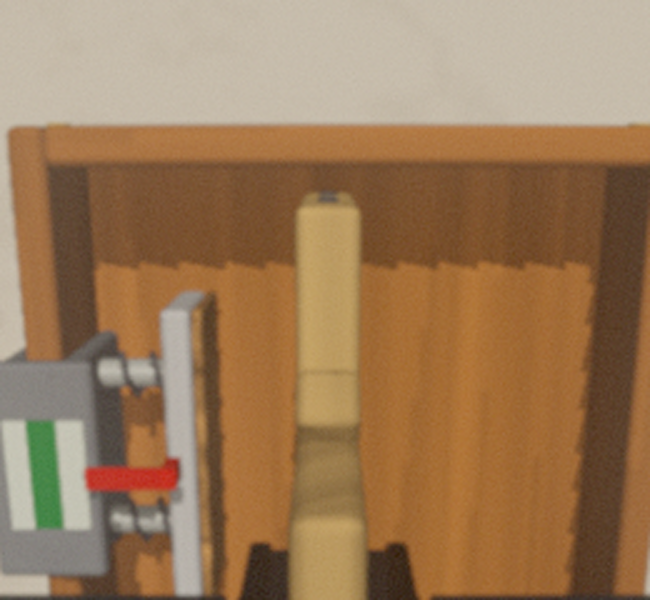

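View pics/s13.png

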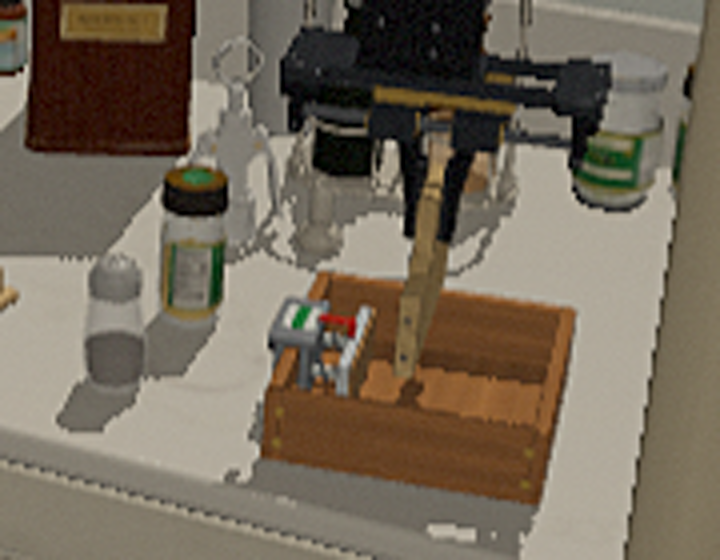

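```bash
python3 - <<'E'
from h import *
np.set_printoptions(precision=4,suppress=True)
c=np.load('w13.npy',allow_pickle=True).item()
C=lambda l:crop(l,2.5,(190,60))
a=np.radians(8.3);u=np.array([np.cos(a),np.sin(a),0]);v=np.array([-np.sin(a),np.cos(a),0])
o=np.array([.5034,-.1856,0])
def f(p): d=p-o; return np.c_[d@u*1000,d@v*1000].round(1)  # along board, caddy x
print("outer/inner wall",f(onz(c,C([(328,126),(328,163),(100,163),(600,165)]),.05)))
print("left inner rim",f(onz(c,C([(50,163),(62,300)]),.05)))
print("board end top",f(onz(c,C([(298,206),(360,206),(299,372),(359,372)]),.0885-.0264+.055)))
p=onz(c,C([(198,310),(205,597)]),.05);print("cork face top",f(p)); 
E
```

```text
outer/inner wall [[ 86.8   3.9]
 [ 78.1   3.9]
 [ 78.3  60.1]
 [ 77.7 -63.3]]
left inner rim [[78.5 72.5]
 [44.5 72.3]]
board end top [[71.6  9.3]
 [71.6 -1.8]
 [41.1  9.4]
 [41.  -1.9]]
cork face top [[ 41.8  37.4]
 [-39.7  38.9]]
```

Both ends have a gap of about 6.5 mm, and the board face is about 28 mm short of the cork. Lowering to about 2 mm above the floor.

Emit:
step_arm(deltas=[[0,0,0,0,0,4,0],[0,0,0,0,0,13,0],[0,0,0,0,0,24,0],[0,0,0,0,0,35,0],[0,0,0,0,0,44,0],[0,0,0,0,0,49,0],[0,0,0,0,0,51,0],[0,0,0,0,0,51,0]], newtons=60)

```text
time: 19.0
position: [0.5037, -0.1817, 0.0375]
tool_rot: [3.133, 0.227, 0.0]
ft_force: [-0.8, -0.2, -1.2]
grip_width: 0.134
```

```bash
python3 -c "
from h import *
plan([.5035,-.1815,.037],-81.7)
im=optics.get_image('wrist')
cv2.imwrite('pics/w14.png',cv2.resize(im[60:300,160:480,::-1],None,fx=2.5,fy=2.5,interpolation=cv2.INTER_CUBIC))
"
```

```text
t 19.0 pos [ 0.5037 -0.1817  0.0375] yaw -81.7 toolz [ 3.e-04 -1.e-04 -1.e+00] F [-0.77 -0.21 -1.15] T [-0.07  0.15 -0.  ] g 11.7
turn [ 0.01 -0.02  0.  ] shift [-0.14 -0.22  0.45]
```

View pics/w14.png

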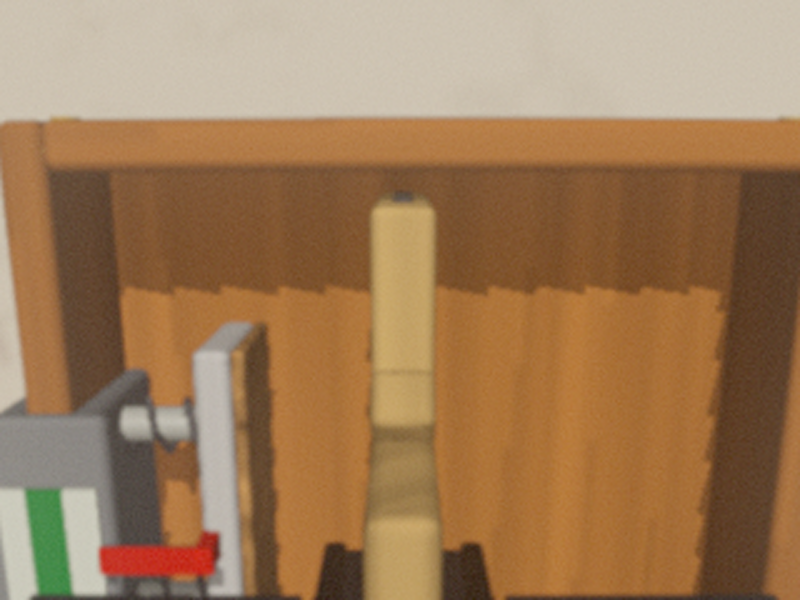

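Inside the caddy with no contact force. I'll lower 1.5 mm more and approach the cork (caddy +x is tool -y).

Emit:
step_arm(deltas=[[0,0,0,0,-2,0.5,0],[0,0,0,0,-5,1,0],[0,0,0,0,-9,1.5,0],[0,0,0,0,-13,1.5,0],[0,0,0,0,-17,1.5,0],[0,0,0,0,-20,1.5,0],[0,0,0,0,-22,1.5,0],[0,0,0,0,-23,1.5,0]], newtons=60)

```text
time: 20.05
position: [0.5002, -0.1587, 0.0359]
tool_rot: [-3.133, -0.228, -0.0]
ft_force: [1.2, -0.5, -1.8]
grip_width: 0.132
```

```bash
python3 -c "
from h import *
plan([.5003,-.1589,.036],-81.7)
c=optics.get_calibration('wrist');np.save('w15.npy',c,allow_pickle=True)
im=optics.get_image('wrist')
cv2.imwrite('pics/w15.png',cv2.resize(im[60:300,160:480,::-1],None,fx=2.5,fy=2.5,interpolation=cv2.INTER_CUBIC))
"
```

```text
t 20.05 pos [ 0.5002 -0.1587  0.0359] yaw -81.69 toolz [ 2.e-04  1.e-04 -1.e+00] F [ 1.22 -0.55 -1.84] T [-0.04  0.14 -0.03] g 11.5
turn [-0.   -0.01  0.01] shift [ 0.04  0.19 -0.11]
```

View pics/w15.png

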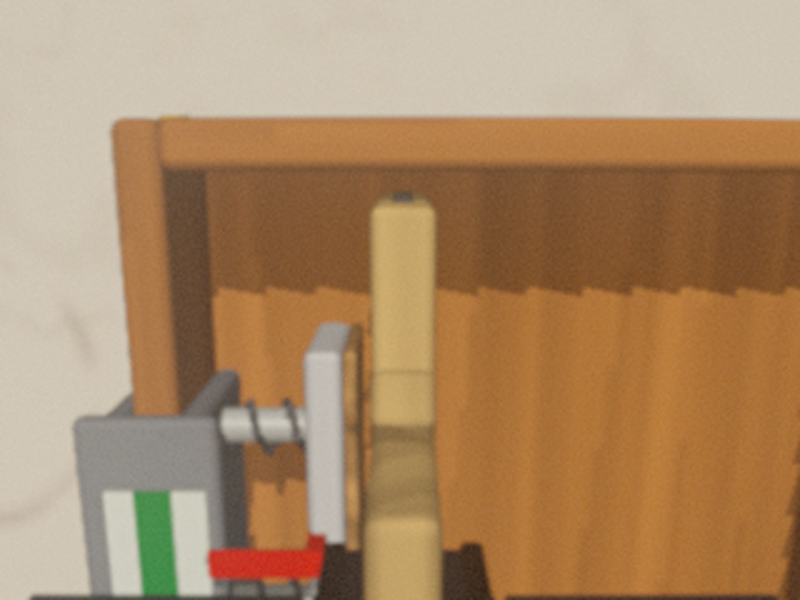

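Emit:
step_arm(deltas=[[0,0,0,0,-1,0,0],[0,0,0,0,-2,0,0],[0,0,0,0,-3,0,0],[0,0,0,0,-4,0,0],[0,0,0,0,-5,0,0],[0,0,0,0,-6,0,0],[0,0,0,0,-7,0,0],[0,0,0,0,-7,0,0]], newtons=60)

```text
time: 21.1
position: [0.4993, -0.1524, 0.0359]
tool_rot: [3.133, 0.227, 0.0]
ft_force: [-0.3, -2.6, -2.6]
grip_width: 0.131
```

```bash
python3 -c "
from h import *
plan([.5003,-.1589,.036],-81.7)
"
```

```text
t 21.1 pos [ 0.4993 -0.1524  0.0359] yaw -81.7 toolz [ 4.e-04 -7.e-04 -1.e+00] F [-0.32 -2.6  -2.58] T [-0.85 -0.02 -0.02] g 11.4
turn [ 0.04 -0.01 -0.  ] shift [ 0.1   6.56 -0.11]
```

Contact at about 2.5 N. Pressing further, slowly.

Emit:
step_arm(deltas=[[0,0,0,0,-1,0,0],[0,0,0,0,-2,0,0],[0,0,0,0,-3,0,0],[0,0,0,0,-4,0,0],[0,0,0,0,-5,0,0],[0,0,0,0,-6,0,0],[0,0,0,0,-7,0,0],[0,0,0,0,-7,0,0]], newtons=60)

```text
time: 22.1
position: [0.4985, -0.1472, 0.036]
tool_rot: [3.13, 0.226, 0.002]
ft_force: [2.4, -8.3, -5.0]
grip_width: 0.129
```

```bash
python3 -c "
from h import *
plan([.5003,-.1589,.036],-81.7)
c=optics.get_calibration('wrist');np.save('w16.npy',c,allow_pickle=True)
im=optics.get_image('wrist')
cv2.imwrite('pics/w16.png',cv2.resize(im[60:300,160:480,::-1],None,fx=2.5,fy=2.5,interpolation=cv2.INTER_CUBIC))
im=optics.get_image('scene'); cv2.imwrite('pics/s16.png',cv2.resize(im[240:330,390:500,::-1],None,fx=6,fy=6,interpolation=cv2.INTER_CUBIC))
plan([.5003,-.1589,.036],-81.7)
"
```

```text
t 22.1 pos [ 0.4985 -0.1472  0.036 ] yaw -81.74 toolz [ 0.0013 -0.0031 -1.    ] F [ 2.39 -8.27 -4.98] T [-2.05 -0.31  0.02] g 11.3
turn [ 0.19 -0.05 -0.04] shift [1.100e-01 1.181e+01 1.000e-02]
t 22.2 pos [ 0.4985 -0.1473  0.036 ] yaw -81.74 toolz [ 0.0013 -0.0032 -1.    ] F [ 1.29 -8.99 -5.08] T [-2.03 -0.32  0.04] g 11.4
turn [ 0.19 -0.05 -0.04] shift [ 0.11 11.77 -0.  ]
```

View pics/w16.png

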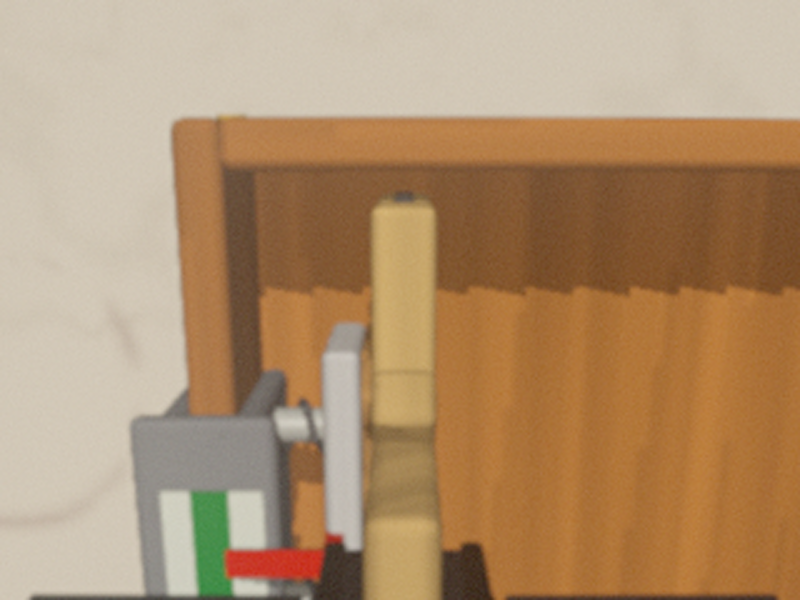

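View pics/s16.png

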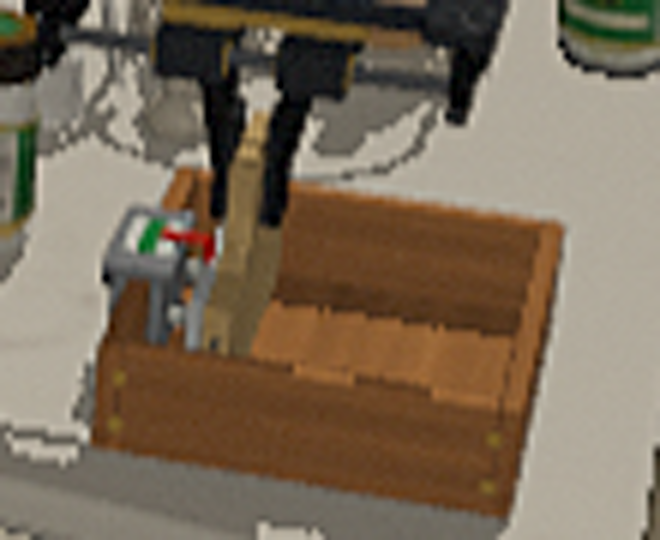

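The pointer tip (227,562) has just reached the edge of the green band (192–228), with a push of about 8.5 N. The board is unrotated in the grip. I'll add about 3.5 mm of command to centre it.

Emit:
step_arm(deltas=[[0,0,0,0,-0.5,0,0],[0,0,0,0,-1,0,0],[0,0,0,0,-1.5,0,0],[0,0,0,0,-2,0,0],[0,0,0,0,-2.5,0,0],[0,0,0,0,-3,0,0],[0,0,0,0,-3.3,0,0],[0,0,0,0,-3.3,0,0]], newtons=60)

```text
time: 23.2
position: [0.4982, -0.1451, 0.036]
tool_rot: [3.129, 0.225, 0.002]
ft_force: [2.6, -10.3, -5.1]
grip_width: 0.132
```

```bash
python3 -c "
from h import *
plan([.5003,-.1589,.036],-81.7)
c=optics.get_calibration('wrist');np.save('w17.npy',c,allow_pickle=True)
im=optics.get_image('wrist')
cv2.imwrite('pics/w17.png',cv2.resize(im[100:300,190:350,::-1],None,fx=3,fy=3,interpolation=cv2.INTER_CUBIC))
im=optics.get_image('scene'); cv2.imwrite('pics/s17.png',cv2.resize(im[240:330,390:500,::-1],None,fx=6,fy=6,interpolation=cv2.INTER_CUBIC))
for i in range(3):
  plan([.5003,-.1589,.036],-81.7); optics.get_image('top')
"
```

```text
t 23.2 pos [ 0.4982 -0.1451  0.036 ] yaw -81.77 toolz [ 0.0019 -0.0047 -1.    ] F [  2.58 -10.32  -5.1 ] T [-2.6  -0.45  0.04] g 11.5
turn [ 0.28 -0.07 -0.07] shift [ 0.12 13.92  0.06]
t 23.3 pos [ 0.4982 -0.1452  0.036 ] yaw -81.77 toolz [ 0.0018 -0.0047 -1.    ] F [ 2.64 -9.83 -5.44] T [-2.59 -0.47 -0.02] g 11.5
turn [ 0.28 -0.07 -0.07] shift [ 0.14 13.91  0.05]
t 23.35 pos [ 0.4982 -0.1451  0.036 ] yaw -81.77 toolz [ 0.0018 -0.0047 -1.    ] F [ 2.27 -9.99 -5.75] T [-2.63 -0.46  0.04] g 11.6
turn [ 0.28 -0.07 -0.07] shift [ 0.15 13.93  0.05]
t 23.4 pos [ 0.4982 -0.1451  0.036 ] yaw -81.77 toolz [ 0.0019 -0.0047 -1.    ] F [ 1.88 -9.14 -5.8 ] T [-2.61 -0.45  0.09] g 11.4
turn [ 0.28 -0.07 -0.07] shift [ 0.1  13.95  0.08]
```

View pics/w17.png

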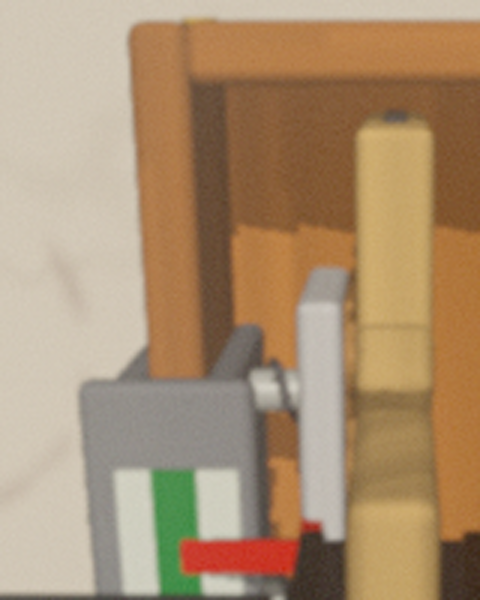

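View pics/s17.png

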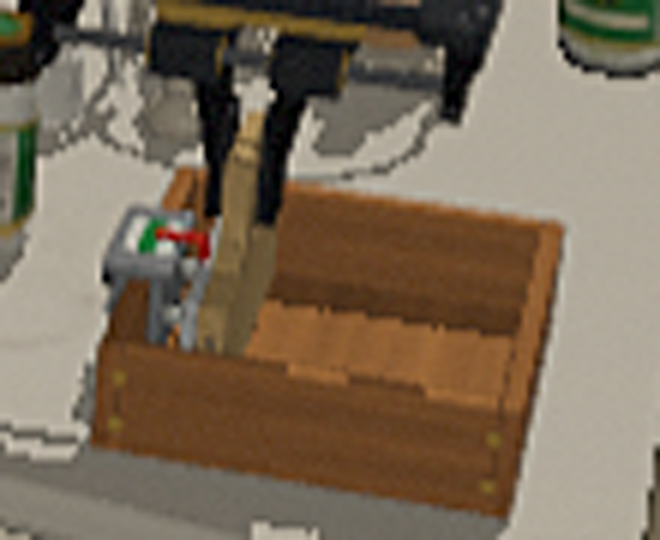

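The tip (181,555) is roughly 45% into the band (about 158–200 at that row), the push is about 10 N, and the tool is tilted 0.28°. One small trim for tilt and centring.

Emit:
step_arm(deltas=[[0.1,0,0,0,-0.3,0,0],[0.2,0,0,0,-0.6,0,0],[0.3,0,0,0,-0.9,0,0],[0.3,0,0,0,-1,0,0],[0.3,0,0,0,-1,0,0],[0.3,0,0,0,-1,0,0],[0.3,0,0,0,-1,0,0],[0.3,0,0,0,-1,0,0]], newtons=60)

```text
time: 24.45
position: [0.4981, -0.1446, 0.036]
tool_rot: [3.133, 0.225, 0.002]
ft_force: [2.4, -11.1, -6.7]
grip_width: 0.136
```

```bash
python3 -c "
from h import *
plan([.5003,-.1589,.036],-81.7)
c=optics.get_calibration('wrist');np.save('w18.npy',c,allow_pickle=True)
im=optics.get_image('wrist')
cv2.imwrite('pics/w18f.png',im[:,:,::-1])
cv2.imwrite('pics/w18.png',cv2.resize(im[100:300,190:350,::-1],None,fx=3,fy=3,interpolation=cv2.INTER_CUBIC))
a=np.radians(8.3)
F=[]
for i in range(6):
  im=optics.get_image('scene'); F.append(ctrl.get_state()['ft_force'])
F=np.array(F);print(F.round(1), (F@[-np.sin(a),np.cos(a),0]).mean())
cv2.imwrite('pics/s18f.png',im[:,:,::-1])
cv2.imwrite('pics/s18.png',cv2.resize(im[255:300,400:460,::-1],None,fx=10,fy=10,interpolation=cv2.INTER_CUBIC))
# band prediction on scene: project scale? pointer geometry in wrist
plan([.5003,-.1589,.036],-81.7)
"
```

```text
t 24.45 pos [ 0.4981 -0.1446  0.036 ] yaw -81.77 toolz [ 1.4e-03 -1.0e-04 -1.0e+00] F [  2.37 -11.06  -6.65] T [-2.74 -0.5   0.07] g 11.9
turn [ 0.02 -0.08 -0.07] shift [ 0.12 14.51  0.03]
[[  2.6 -10.1  -6. ]
 [  2.6 -10.4  -4.9]
 [  2.8  -9.8  -6.1]
 [  1.9 -10.4  -7. ]
 [  3.7 -10.7  -6. ]
 [  2.5 -10.8  -6. ]] -10.629563248320467
t 24.8 pos [ 0.4981 -0.1446  0.036 ] yaw -81.78 toolz [ 1.3e-03 -1.0e-04 -1.0e+00] F [  2.54 -10.76  -5.95] T [-2.75 -0.52  0.03] g 11.4
turn [ 0.02 -0.07 -0.08] shift [ 1.600e-01  1.452e+01 -1.000e-02]
```

View pics/w18.png

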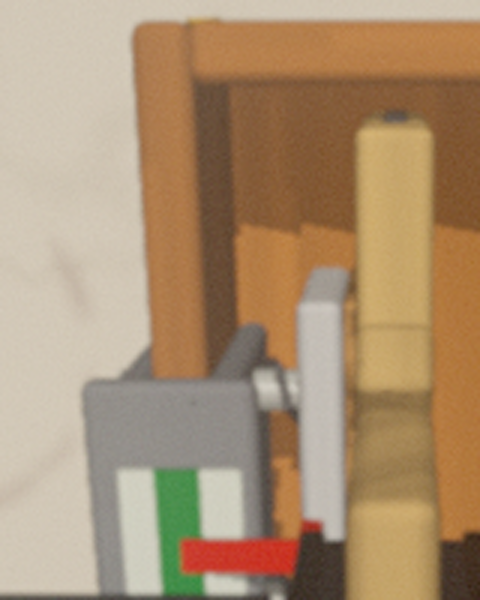

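View pics/s18f.png

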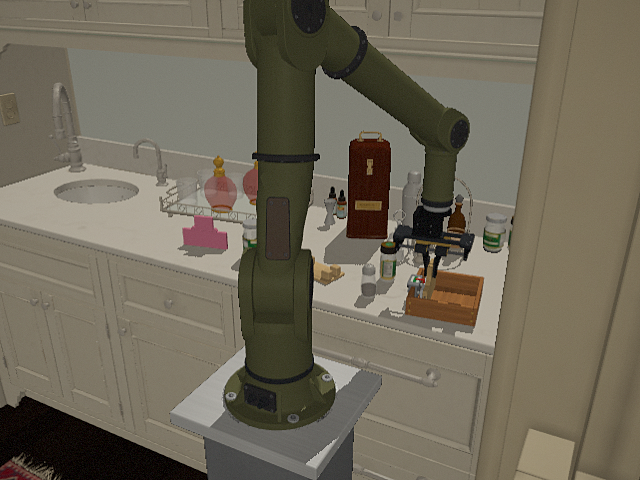

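View pics/s18.png

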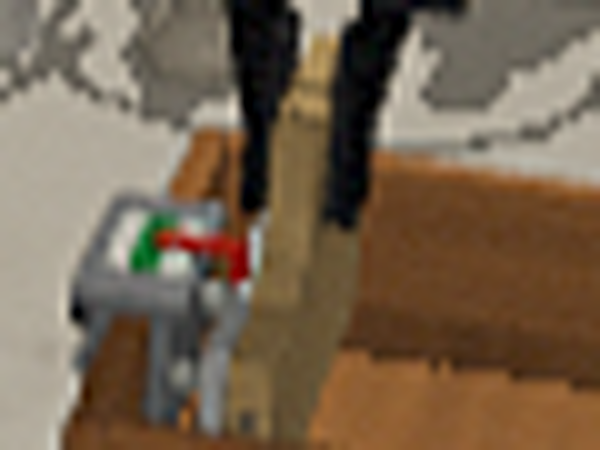

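The pointer tip (181,555) is in the middle of the band (160–203). The push averages 10.6 N and is steady, the tool is vertical, and the board hasn't moved in the grip. Handing in.

```bash
python3 -c "
from bench import ctrl
s=ctrl.get_state();print(s['time'],s['ft_force'],s['grip_width']);print(ctrl.close_job())"
```

```text
24.8 [  2.54453686 -10.76132873  -5.95075831] 0.13127332166247654
the job is handed in; nothing more can be done
None
```

I took the wooden divider out of its stand and lowered it into the caddy. It is now held at 60 N and pushed against the cork stop. The job was handed in at 24.8 s.

**Last checks**
- **Pointer and push:** The red pointer tip is in the middle of the green band, by eye in the wrist picture. The push averages 10.6 N and is steady; the highest reading was about 11 N.
- **Board:** The tool is vertical to within 0.1°, and the board has not shifted in the grip since it was lowered. Its lower edge should be about 1.5 mm above the caddy floor; I worked that out from the lift height and did not see it directly.
- **Bystanders:** The salt shaker and spice jar look unmoved in the last scene picture. The olive jar was partly hidden behind the arm, and I never worked near it.

**What failed or disagreed**
- **Two missed grasps:** The first two grasps missed. The first caught only the rim of the tab and slipped off, and the second shut on top of it with about 7 N of contact. The board only rocked in its groove.
- **Fingertip height:** Both camera views and that contact put the real fingertips about 37 mm above the reported TCP. I grasped that much deeper on the third try, which held, with fingertips about 63 mm above the lower edge.
- **Caddy position:** The top and wrist cameras disagreed by about 2.5 mm and 0.4° on the caddy. I used values in between and measured about 6.5 mm between the board and the far side wall before lowering it in.
- **Unexplained force:** During the push a downward force of about 4 N appeared on the tool, beyond the board's weight. It is probably friction at the cork, but I did not confirm that.

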